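# Lock a T-foot post into the optical rail's saddle

### The arm

A 6-joint arm with a two-finger parallel gripper is mounted at the origin on the work surface. World frame = base frame: x ahead of the robot, y to its left, z up, the work surface at z = 0. Lengths are in m, angles in rad, forces in N, time in s.
With the tool pointing down it reaches from about 0.3 to 0.875 m from the base axis. Payload 4.2 kg.
Tool frame: the origin (TCP) lies at the very end of the fingers, on their centre line; the grasp point (between the pads) lies 19 mm behind it; z points along the fingers, y is the line along which they close (so a half turn about z gives the same grasp; the last joint's range is limited). The gripper opens to 85 mm and grips with 20 to 120 N. Pads are 22 mm wide; open, the fingers measure 114 mm over their backs; the gripper's body (76 mm by 85 mm) begins 54 mm behind the grasp point. The pads swing forward as they close: fully open they stand 13 mm farther back than shut.
Start: joints at [1.287, 0.32, 1.565, -0, 1.257, -0.02], TCP at [0.15, 0.555, 0.231] pointing down, gripper open.
Joint ranges: [-3.11, 3.11], [-0.84, 2.01], [0.21, 2.61], [-1.34, 4.49], [0.05, 2.63], [-2.56, 2.56]. Speed limits (rad/s): [2.57, 2.57, 3.14, 3.14, 3.14, 3.14].

### API

Orientations are given as a rotation vector (axis times angle).
In Python, from workcell import env gives the robot as it stands.
- The arm moves only by the shell command python3 -m crank FILE [FORCE], which reads ROWS from the file FILE. ROWS is one flat JSON list of numbers that holds 1 to 20 rows one after another, with no inner brackets; each row has 5 numbers: the finger opening in m, then dx, dy, dz in shares of the most that a row can go, 1 being 50 mm, then a turn about the tool's z in parts of the range, where 1.0 means 360 degrees; each row shifts and turns the commanded pose from where the row before left it, along the tool's axes as they then stand; what a row does not reach is not made up. A row lasts 1/10 s, in which the tool goes at most 0.05 m and 0.15 rad, less where a joint would pass 70% of its speed; a pose out of reach is approached as far as the arm can. The fingers move at their own pace and stop on an object; FORCE is the grip in N (left out, the last holds). Time passes only in rows, so rows that do not move let the fingers close. It prints the time, the measured TCP pose, the force, the opening and the grip force at its end. Input that does not fit is refused with a message, and nothing moves.
- env.state(): the state, without advancing time (a new reading comes with each control period).
- env.read_camera(name): name is "scene" or "top"; returns the picture (400x640x3 uint8, blue, green, red); there is no depth.
- env.calibration(name): a dict with "vfov" (degrees; the focal length in pixels is half the picture's height over the tangent of half this angle, whatever the lens; pixels are square), "cx", "cy" (the principal point, pixels), "extrinsics" (4x4, takes a point from camera to world coordinates). Camera axes: x right, y down, z forward; pixel columns grow to the right and rows downward; lengths in m; the calibration is good to about 2 mm. A picture is of the moment at which its call begins. calibration takes no time and is no camera call.
- env.sign_off(): hands the job in; it is judged then, once.
The state is a dict: "time_s": time; "joints": joint angles; "joint_velocities": joint speeds; "effort": joint torques, N m; "tool_pos": TCP position; "ee_rot": TCP orientation; "force": force on the tool from outside, world axes, zero at the start; "torque": the same for the moment, N m; "width": finger opening in m; "gripper_force": force on a finger pad.
Only numpy, scipy, OpenCV 4.12 (cv2) and the standard library are available. Lean on these libraries where they do the work, as an engineer would, in place of code of your own. Each camera call takes 0.05 s, during which the arm holds its last target. There are 200 camera calls.

### The job

Take the square post out of its wooden parking block and set its T-foot lengthwise through the slot in the empty saddle on the optical rail. Press it down gently against the spring until it bottoms, give it a quarter turn, and let go so that the spring holds it locked and upright, with the foot square across the slot. Do not force anything, and leave the filters and the screwdriver alone.

Things in the scene. Friction and masses are not known exactly. Their poses are not given: they have to be found in the camera images.
- post: Loose dark steel post, 110 mm tall, about 0.2 kg, upright in the block. Origin: centre of the foot's underside; z up along the post. Foot: T-bar 28 mm long (x), 8 wide (y), 8 high (z 0-8). Neck: 7.4 mm round, z 8-40. Barrel: 18 mm square, z 40-110. A black thumbscrew, 12 mm across, sticks out of the +x face to x = 23 at z = 53: it shows how the hidden foot points. A half turn makes no difference.
- post_grip (a point): Point on the post's axis, 85 mm above the foot's underside (25 mm below the post's top): a good place to grip, fingers on the two y faces of the 18 mm square barrel.
- saddle: Fixed grey block on the rail with a bright top plate, 74 (x) x 64 (y) x 45 mm high; origin at the centre of its underside, z up, top face at z = 45 mm. Under the top plate two keeper bars leave the same 11 mm gap; each has a notch 13 mm wide and 3 mm deep in its underside for the foot when it lies along y. More than 30 N between post and saddle is too much.
- saddle_slot (a point): Centre of the slot at the saddle's top face, about 75 mm above the table; axes as the saddle's. The slot is 34 mm long along x (across the rail) and 11 mm wide (y), through the 6 mm top plate, sharp-edged.
- saddle_keeper (a point): Point on the slot's axis 19 mm below the top face: mean height of the keepers' undersides, below which the foot can turn (either way). The true height is set differently in each saddle, up to 5 mm higher or lower; it cannot be seen and must be felt. Turned higher up the foot jams. After the quarter turn the spring lifts it into the notches, foot's underside 5 mm below the true keeper undersides.
- saddle_stop (a point): Point on the slot's axis 29.5 mm below the top face: mean height of the foot's underside when the spring lifter is fully down, a hard stop; it shifts with the keepers (+-5 mm). The foot can turn only in the last 2.5 mm above the stop. The lifter pushes up with 3.6 N when first met, 11.5 mm above the stop, 6 N at the locked height (5.5 mm above) and 9 N at the stop. Unturned, it pops out.
- block: Fixed wooden parking block, 80 (x) x 60 (y) x 40 mm high; origin at the centre of its underside, z up. A pocket 35 mm (x) x 15 mm (y), 28 mm deep, loosely holds the foot of the post, whose x runs nearly along the block's x.
- rail: Fixed black optical rail on the table, 84 mm wide (x), 466 mm long (y), 30 mm high; origin at the centre of its underside. It carries the empty saddle, axes parallel to the rail's, and near its +y end (y = 190 mm) a second saddle, 70 mm above the table, with a round stub to 105 mm, not to be used.
- filter0: Loose filter in a black 50 x 50 x 5 mm frame, flat on the table; origin under its centre. Not to be moved.
- filter1: Second filter, the same size. Not to be moved.
- filter2: Third filter, the same size. Not to be moved.
- driver: Loose screwdriver, 160 mm, lying on the table. Not to be moved.
Things that resemble listed ones, but are neither listed nor needed, are in the scene too. Of the things shaped like the post, the steel one is meant.

How it is judged:
By the outcome, as a careful person would: the job done as asked, in the order asked, and still so for the second after the job is handed in, with the robot touching nothing.
It also fails if it takes over 67 s, if anything falls off the work surface, if the arm or the gripper's body presses on something with over 40 N, if the wrist force passes 120 N, or if a joint passes its speed limit or range.

## Working session

There is one attempt and no reset: what is moved stays moved. The work goes in short steps, Python scripts to look and compute and a shell command to move; the robot and the scene stay as the last step left them, time stands still between calls to the robot, and variables do not carry over. Pictures are saved under pics/ and viewed, at most 10 in all, crops included, and the job is handed in when it is done.

```bash
mkdir -p pics; ls; python3 - <<'E'
from workcell import env
import cv2
for n in("scene","top"):
    cv2.imwrite(f"pics/{n}0.png",env.read_camera(n)); c=env.calibration(n); print(n,c)
s=env.state(); print(s)
E
```

```text
pics
scene {'vfov': 50.670623072857744, 'cx': 320.81748774877025, 'cy': 196.86346186457686, 'extrinsics': array([[ 0.61114994,  0.48510474, -0.62543516,  1.13774826],
       [ 0.79143667, -0.36342002,  0.49148132, -0.55846579],
       [ 0.01112426, -0.7953611 , -0.60603381,  0.66713587],
       [ 0.        ,  0.        ,  0.        ,  1.        ]])}
top {'vfov': 56.879919070900634, 'cx': 320.04342950476723, 'cy': 198.04027024290264, 'extrinsics': array([[-1.40033661e-01, -9.61168791e-01,  2.37792197e-01,
         3.28063963e-01],
       [-9.90146391e-01,  1.36137989e-01, -3.28111577e-02,
        -5.20383632e-02],
       [-8.35490820e-04, -2.40043752e-01, -9.70761711e-01,
         1.03780458e+00],
       [ 0.00000000e+00,  0.00000000e+00,  0.00000000e+00,
         1.00000000e+00]])}
{'time_s': 0.1, 'joints': array([ 1.28699543e+00,  3.20225703e-01,  1.56554503e+00, -1.60312232e-05,
        1.25740472e+00, -2.00044775e-02]), 'joint_velocities': array([-2.50613952e-04, -1.13093386e-03, -1.70945845e-03, -3.11548634e-04,
        7.09951192e-04,  8.33060197e-05]), 'effort': array([-5.77460469e-05, -4.16407371e+01, -2.34705716e+01, -3.77551123e-05,
        4.90014092e-03, -2.01511426e-05]), 'tool_pos': array([0.14981782, 0.55470125, 0.2305723 ]), 'ee_rot': array([-4.13132656e-01, -3.11408247e+00,  2.46106360e-03]), 'force': array([ 0.31084795,  0.13323562, -0.02698531]), 'torque': array([-0.00983291,  0.04638639,  0.03351163]), 'gripper_force': 0.0, 'width': 0.08562611376078606}
```

View pics/scene0.png

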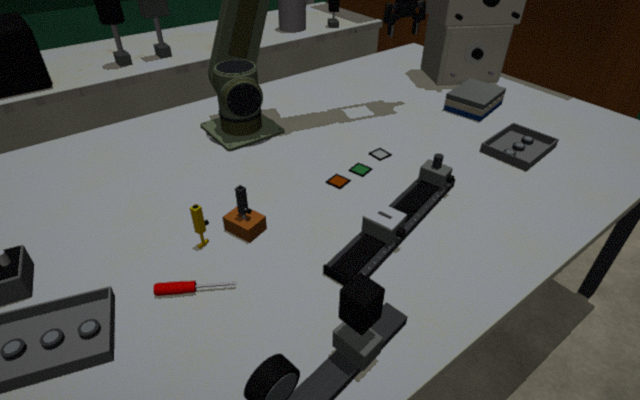

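View pics/top0.png

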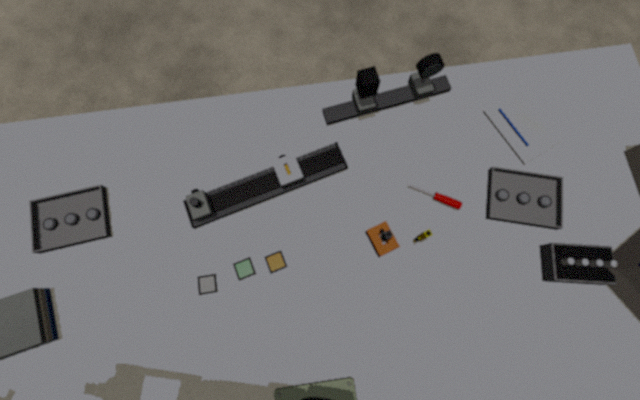

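The scene view shows the steel post in its block at (241,200)/(245,222), with the yellow decoy at (198,225) and the empty saddle at (385,220). In the top view the block is at (382,238) and the saddle at (288,168). Next I'll enlarge these areas.

```bash
python3 - <<'E'
import cv2,numpy as np
s=cv2.imread("pics/scene0.png");t=cv2.imread("pics/top0.png")
def c(i,u,v,w,h): return cv2.resize(i[v:v+h,u:u+w],(400,300),interpolation=cv2.INTER_CUBIC)
a=np.vstack([np.hstack([c(s,205,180,80,60),c(s,345,190,80,60)]),np.hstack([c(t,355,213,60,45),c(t,258,145,60,45)])])
cv2.imwrite("pics/crop1.png",cv2.convertScaleAbs(a,alpha=1.6))
E
```

```text
(no output)
```

View pics/crop1.png

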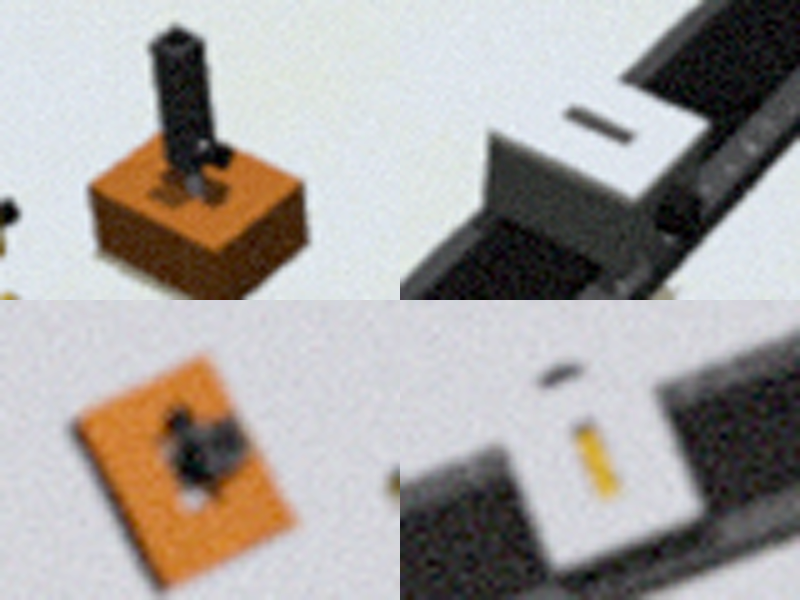

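The crops (5x scene, 6.67x top) show both blocks' top corners clearly, plus the slot and the post's top. I'll fit rigid models to those corners in both cameras, refining on averaged frames.

```bash
cat > h.py <<'E'
import numpy as np,cv2
from workcell import env
from scipy.optimize import least_squares
def proj(n,P):
    c=env.calibration(n);E=np.linalg.inv(c["extrinsics"]);f=200/np.tan(np.radians(c["vfov"])/2)
    p=np.atleast_2d(P)@E[:3,:3].T+E[:3,3]
    return np.c_[c["cx"]+f*p[:,0]/p[:,2],c["cy"]+f*p[:,1]/p[:,2]]
def ray(n,uv,z):
    c=env.calibration(n);E=c["extrinsics"];f=200/np.tan(np.radians(c["vfov"])/2)
    d=E[:3,:3]@[(uv[0]-c["cx"])/f,(uv[1]-c["cy"])/f,1]
    return E[:3,3]+d*(z-E[2,3])/d[2]
def rect(x,y,z,a,lx,ly):
    q=np.array([[-1,-1],[1,-1],[1,1],[-1,1]])*[lx/2,ly/2]
    R=np.array([[np.cos(a),-np.sin(a)],[np.sin(a),np.cos(a)]])
    return np.c_[q@R.T+[x,y],np.full(4,z)]
def avg(n,k=8): return np.mean([env.read_camera(n) for _ in range(k)],0)
E
python3 - <<'E'
from h import *
S=avg("scene");T=avg("top");np.save("S.npy",S);np.save("T.npy",T)
g={"scene":cv2.cvtColor(S.astype(np.float32),6),"top":cv2.cvtColor(T.astype(np.float32),6)}
def sub(n,pts,u,v,k):
    p=((np.array(pts,np.float32)+.5)/k-.5+[u,v]).astype(np.float32)[:,None]
    i=cv2.convertScaleAbs(g[n])
    return cv2.cornerSubPix(i,p.copy(),(3,3),(-1,-1),(3,40,.01))[:,0],p[:,0]
obs={"block":(.04,.08,.06,[("scene",*sub("scene",[(90,188),(160,135),(303,182),(220,250)],205,180,5)),("top",*sub("top",[(78,120),(207,53),(297,222),(165,287)],355,213,400/60))]),
"saddle":(.075,.074,.064,[("scene",*sub("scene",[(90,133),(222,78),(310,122),(232,198)],345,190,5)),("top",*sub("top",[(105,150),(258,85),(305,210),(155,270)],258,145,400/60))])}
for k,(z,lx,ly,o) in obs.items():
  for which in(1,2):
    for sel in(["scene"],["top"],["scene","top"]):
      best=None
      def asg(p):
        out=[]
        for ob in o:
            if ob[0] not in sel: continue
            m=proj(ob[0],rect(p[0],p[1],z,p[2],lx,ly))
            d=ob[which][:,None]-m[None]; j=np.argmin((d**2).sum(2),1)
            out.append(d[np.arange(4),j].ravel())
        return np.concatenate(out)
      x0=np.mean([ray(ob[0],ob[which].mean(0),z)[:2] for ob in o],0)
      for a in np.arange(-1.5,1.6,.15):
        r=least_squares(asg,[*x0,a])
        if best is None or r.cost<best.cost: best=r
      print(k,which,sel,best.x.round(4),np.degrees(best.x[2]).round(1),"rms",np.sqrt(np.mean(best.fun**2)).round(2))
print("slot scene",ray("scene",[(200.5)/5-.5+345,(124.5)/5-.5+190],.075),"top",ray("top",[(198.5)/6.667-.5+258,(160.5)/6.667-.5+145],.075))
print("post scene",ray("scene",[(177.5)/5-.5+205,(41.5)/5-.5+180],.122),"top",ray("top",[(225.5)/6.667-.5+355,(143.5)/6.667-.5+213],.122))
# enlarged averaged crops
def c(i,u,v,w,h): return cv2.resize(i[v:v+h,u:u+w],(400,300),interpolation=cv2.INTER_CUBIC)
a=np.vstack([np.hstack([c(S,223,178,40,30),c(S,365,200,40,30)]),np.hstack([c(T,367,220,40,30),c(T,268,153,40,30)])])
cv2.imwrite("pics/crop2.png",np.clip(255*(np.clip(a,0,255)/255)**.6,0,255))
E
```

```text
block 1 ['scene'] [ 0.4421 -0.239   0.3568] 20.4 rms 0.77
block 1 ['top'] [ 0.4368 -0.2358  0.3284] 18.8 rms 0.59
block 1 ['scene', 'top'] [ 0.4387 -0.2371  0.3422] 19.6 rms 0.99
block 2 ['scene'] [ 0.4441 -0.2393  0.3914] 22.4 rms 1.17
block 2 ['top'] [ 0.4382 -0.2379  0.3135] 18.0 rms 0.53Traceback (most recent call last):
  File "<stdin>", line 24, in <module>
    return func(*args, **kwargs)
    result = trf(vector_fun.fun, vector_fun.jac, x0, f0, J0, lb, ub, ftol, xtol,
                 gtol, max_nfev, x_scale, loss_function, tr_solver,
                 tr_options.copy(), verbose, callback=callback_wrapped)
    return trf_no_bounds(
        fun, jac, x0, f0, J0, ftol, xtol, gtol, max_nfev, x_scale,
        loss_function, tr_solver, tr_options, verbose, callback=callback)
    J = jac(x)
    self._update_jac()
    ~~~~~~~~~~~~~~~~^^
    self.J = self.jac_wrapped(xp_copy(self.x), f0=self.f)
             ~~~~~~~~~~~~~~~~^^^^^^^^^^^^^^^^^^^^^^^^^^^^
    J, dct = approx_derivative(
             ~~~~~~~~~~~~~~~~~^
        self.fun,
        ^^^^^^^^^
    ...<2 lines>...
        **self.f
[... 250 characters left out ...]
             ^^^^^^^^^^^^^^^^^^^^^^
                             mf)
                             ^^^
    df = [f_eval - f0 for f_eval in f_evals]
                                    ^^^^^^^
    f = np.atleast_1d(self.fun(x, *self.args, **self.kwargs))
                      ~~~~~~~~^^^^^^^^^^^^^^^^^^^^^^^^^^^^^^
    return np.atleast_1d(self.fun(x))
                         ~~~~~~~~^^^
    return self.f(x, *self.args, **self.kwargs)
           ~~~~~~^^^^^^^^^^^^^^^^^^^^^^^^^^^^^^
  File "<stdin>", line 18, in asg
  File "h.py", line 5, in proj
    c=env.calibration(n);E=np.linalg.inv(c["extrinsics"]);f=200/np.tan(np.radians(c["vfov"])/2)
ValueError: time passes only in moves, steps and waits
```

```bash
python3 - <<'E'
from workcell import env
import pickle; pickle.dump({n:env.calibration(n) for n in("scene","top")},open("cal.pkl","wb"))
E
sed -i 's/env.calibration(n)/CAL[n]/; 3a import pickle,os\nCAL=pickle.load(open("cal.pkl","rb"))' h.py
python3 - <<'E'
from h import *
S=np.load("S.npy");T=np.load("T.npy")
def c(i,u,v,w,h): return cv2.resize(i[v:v+h,u:u+w],(400,300),interpolation=cv2.INTER_CUBIC)
a=np.vstack([np.hstack([c(S,223,178,40,30),c(S,365,200,40,30)]),np.hstack([c(T,363,223,40,30),c(T,268,153,40,30)])])
cv2.imwrite("pics/crop2.png",np.clip(255*(np.clip(a,0,255)/255)**.6,0,255))
E
```

```text
[ WARN:0@0.285] global loadsave.cpp:1063 imwrite_ Unsupported depth image for selected encoder is fallbacked to CV_8U.
```

View pics/crop2.png

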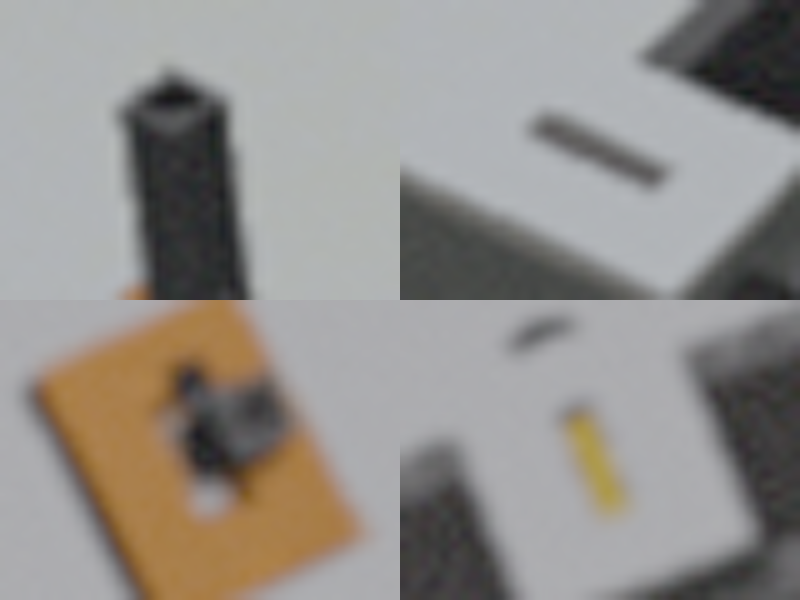

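The post top centre is near (174,103) and the slot centre near (599,151) in the scene crops. In the top crops the post top is near (258,417), the thumbscrew at (188,378) and the slot near (596,461).

```bash
python3 - <<'E'
from h import *
P=lambda U,V,u,v:((U+.5)/10-.5+u,(V+.5)/10-.5+v)
for nm,z,a,b in [("slot",.075,P(199,151,365,200),P(196,161,268,153)),("slotEndA",.075,P(135,125,365,200),P(175,108,268,153)),("slotEndB",.075,P(265,178,365,200),P(218,212,268,153)),("posttop",.122,P(174,103,223,178),P(258,117,363,223)),("screw",.065,(205+218/5,180+155/5),P(188,78,363,223))]:
    print(nm,ray("scene",a,z).round(4),ray("top",b,z).round(4))
    # triangulate
    r=least_squares(lambda X:np.r_[proj("scene",X)[0]-a,proj("top",X)[0]-b],[.45,-.1,z]); print("   tri",r.x.round(4),np.abs(r.fun).max().round(2))
S=np.load("S.npy");T=np.load("T.npy")
def sub(I,pts,u,v,k):
    p=((np.array(pts,np.float32)+.5)/k-.5+[u,v]).astype(np.float32)[:,None]
    return cv2.cornerSubPix(cv2.convertScaleAbs(cv2.cvtColor(I.astype(np.float32),6)),p.copy(),(3,3),(-1,-1),(3,40,.01))[:,0]
O={"block":(.04,sub(S,[(90,188),(160,135),(303,182),(220,250)],205,180,5),sub(T,[(78,120),(207,53),(297,222),(165,287)],355,213,400/60)),
"saddle":(.075,sub(S,[(90,133),(222,78),(310,122),(232,198)],345,190,5),sub(T,[(105,150),(258,85),(305,210),(155,270)],258,145,400/60))}
for k,(z,s,t) in O.items():
  for n,q in(("scene",s),("top",t)):
    W=np.array([ray(n,p,z)[:2] for p in q]); d=np.roll(W,-1,0)-W
    print(k,n,"centre",W.mean(0).round(4),"sides",np.linalg.norm(d,axis=1).round(4),"ang",np.degrees(np.arctan2(d[:,1],d[:,0])).round(1))
E
```

```text
slot [ 0.6616 -0.0057  0.075 ] [ 0.6587 -0.007   0.075 ]
   tri [ 0.6602 -0.0056  0.0738] 0.5
slotEndA [ 0.6466 -0.0107  0.075 ] [ 0.6747 -0.0031  0.075 ]
   tri [ 0.6608 -0.0143  0.0882] 4.28
slotEndB [ 0.6768 -0.0007  0.075 ] [ 0.6433 -0.0112  0.075 ]
   tri [0.6602 0.0031 0.0591] 5.34
posttop [ 0.4436 -0.2378  0.122 ] [ 0.4364 -0.2386  0.122 ]
   tri [ 0.4379 -0.2372  0.1185] 0.92
screw [ 0.4605 -0.232   0.065 ] [ 0.456  -0.2338  0.065 ]
   tri [ 0.4573 -0.2322  0.063 ] 0.78
block scene centre [ 0.4422 -0.2391] sides [0.0537 0.0842 0.0589 0.0786] ang [ 112.3   21.8  -73.4 -161.9]
block top centre [ 0.4368 -0.2358] sides [0.0648 0.0781 0.0638 0.0788] ang [ -71.3 -161.6  109.3   19.1]
saddle scene centre [ 0.6688 -0.0043] sides [0.0717 0.0475 0.0653 0.073 ] ang [  83.8   12.8  -75.4 -165.3]
saddle top centre [ 0.6507 -0.0087] sides [0.0676 0.0583 0.0652 0.059 ] ang [ -76.2 -166.6  104.4   15.7]
```

```bash
cat >> h.py <<'E'
def blob(n,I,u0,v0,u1,v1,z):
    g=I[v0:v1,u0:u1,0].astype(float); b=np.median(g); w=np.clip((b-g)-12,0,None)
    yy,xx=np.mgrid[v0:v1,u0:u1]; k=(w.ravel()>0)
    W=np.array([ray(n,p,z)[:2] for p in np.c_[xx.ravel(),yy.ravel()][k]]);w=w.ravel()[k]
    c=(W*w[:,None]).sum(0)/w.sum(); C=np.cov(W.T,aweights=w); e,V=np.linalg.eigh(C); d=V[:,1]*np.sign(V[0,1])
    return c,np.degrees(np.arctan2(d[1],d[0])),np.sqrt(12*e)
E
python3 - <<'E'
from h import *
S=np.load("S.npy");T=np.load("T.npy")
print(blob("scene",S,375,208,395,221,.075)); print(blob("top",T,282,161,293,177,.075))
for n,I,box in(("scene",S,(320,150,460,285)),("top",T,(180,140,350,230))):
    g=cv2.convertScaleAbs(cv2.cvtColor(I.astype(np.float32),6))[box[1]:box[3],box[0]:box[2]]
    L=cv2.createLineSegmentDetector().detect(g)[0][:,0]
    for l in L:
        a=ray(n,l[:2]+box[:2],.03);b=ray(n,l[2:]+box[:2],.03);d=(b-a)[:2]
        if np.hypot(*d)>.09: print(n,(l+np.r_[box[:2],box[:2]]).round(0),np.hypot(*d).round(3),"yaw(rail x)",((np.degrees(np.arctan2(d[1],d[0]))-90+90)%180-90).round(2))
E
```

```text
(array([ 0.66107527, -0.00465099]), np.float64(19.936101922355487), array([0.0227213 , 0.03201884]))
(array([ 0.65908273, -0.00645306]), np.float64(14.126469410115476), array([0.00969125, 0.03135757]))
scene [456. 181. 442. 199.] 0.098 yaw(rail x) 17.83
scene [440. 200. 398. 245.] 0.207 yaw(rail x) 14.06
scene [324. 266. 363. 230.] 0.14 yaw(rail x) 13.69
scene [388. 206. 418. 178.] 0.153 yaw(rail x) 13.91
scene [407. 230. 444. 190.] 0.196 yaw(rail x) 14.21
scene [366. 274. 394. 244.] 0.112 yaw(rail x) 13.99
scene [440. 187. 404. 224.] 0.186 yaw(rail x) 14.03
top [278. 196. 209. 222.] 0.204 yaw(rail x) 13.98
top [346. 169. 308. 184.] 0.119 yaw(rail x) 14.1
top [206. 193. 273. 167.] 0.203 yaw(rail x) 14.25
top [297. 158. 335. 143.] 0.122 yaw(rail x) 14.32
top [342. 163. 306. 177.] 0.113 yaw(rail x) 14.31
top [279. 187. 217. 211.] 0.186 yaw(rail x) 14.15
```

```bash
cat >> h.py <<'E'
from scipy.spatial.transform import Rotation as R
def go(x,y,z,yaw):
    """yaw = desired direction of the tool's x axis, deg, mod 180; prints the tool-axis shift (before turn)"""
    s=env.state();M=R.from_rotvec(s["ee_rot"]).as_matrix();p=s["tool_pos"]
    cur=np.degrees(np.arctan2(M[1,0],M[0,0]));d=(yaw-cur+90)%180-90
    print("t",round(s["time_s"],2),"pos",p.round(4),"yaw",cur.round(2),"zaxis",M[:,2].round(4),"j6",s["joints"][5].round(3),"F",s["force"].round(2),"T",s["torque"].round(3),"w",round(s["width"],4),"gf",s["gripper_force"])
    print("tool shift",(M.T@(np.array([x,y,z])-p)).round(4),"turn(tool z) rad",(-np.radians(d)).round(4))
E
python3 - <<'E'
from h import *
go(.440,-.238,.18,19.5)
E
```

```text
t 0.9 pos [0.1499 0.5551 0.2314] yaw 164.88 zaxis [ 0.e+00  1.e-04 -1.e+00] j6 -0.02 F [-0.38 -0.52  0.01] T [-0.019 -0.003 -0.016] w 0.0854 gf 0.0
tool shift [-0.4869 -0.69    0.0513] turn(tool z) rad -0.6042
```

The rows are not in the units I measure in: shifts go in shares of 50 mm and turns go in shares of 360 degrees. I convert before sending: -0.0406 m is -0.812, -0.0286 m is -0.572.

```bash
echo '[0.05,-0.572,-0.812,0.04,0,0.05,-0.572,-0.812,0.04,0,0.05,-0.572,-0.812,0.04,0,0.05,-0.572,-0.812,0.04,0,0.05,-0.572,-0.812,0.04,0,0.05,-0.572,-0.812,0.04,0,0.05,-0.572,-0.812,0.04,0,0.05,-0.572,-0.812,0.04,0,0.05,-0.572,-0.812,0.04,0,0.05,-0.572,-0.812,0.04,0,0.05,-0.572,-0.812,0.04,0,0.05,-0.572,-0.812,0.04,0,0.05,-0.572,-0.812,0.04,0,0.05,-0.572,-0.812,0.04,0,0.05,-0.572,-0.812,0.04,0,0.05,-0.572,-0.812,0.04,0,0.05,-0.572,-0.812,0.04,0]' > path.dat && python3 -m crank path.dat 40
echo '[0.05,0,0,0,0.0239,0.05,0,0,0,0.0239,0.05,0,0,0,0.0239,0.05,0,0,0,0.0239,0.05,0,0,0,0.0239,0.05,0,0,0,0.0239,0.05,0,0,0,0.0239,0.05,0,0,0,0.0239,0.05,0,0,0,0.0239,0.05,0,0,0,0.0239,0.05,0,0,0,0.0239,0.05,0,0,0,0.0239,0.05,0,0,0,0.0239,0.05,0,0,0,0.0239,0.05,0,0,0,0.0239,0.05,0,0,0,0.0239,0.05,0,0,0,0.0218]' > path.dat && python3 -m crank path.dat
python3 - <<'E'
from h import *
go(.440,-.238,.15,19.5)
cv2.imwrite("pics/s3.png",env.read_camera("scene")[110:260,140:340].repeat(4,0).repeat(4,1))
E
```

```text
time_s: 2.6
tool_pos: [0.4397, -0.2402, 0.1973]
ee_rot: [0.415, 3.113, 0.0]
force: [1.3, -0.6, -0.2]
width: 0.0499
gripper_force: 0.0
time_s: 4.3
tool_pos: [0.4394, -0.238, 0.1974]
ee_rot: [3.098, 0.524, 0.0]
force: [-0.5, -0.1, 0.4]
width: 0.0496
gripper_force: 0.0
t 4.3 pos [ 0.4394 -0.238   0.1974] yaw 19.19 zaxis [ 3.e-04 -0.e+00 -1.e+00] j6 0.716 F [-0.53 -0.06  0.44] T [-0.019 -0.002 -0.012] w 0.0496 gf 0.0
tool shift [0.0006 0.0002 0.0474] turn(tool z) rad -0.0054
```

View pics/s3.png

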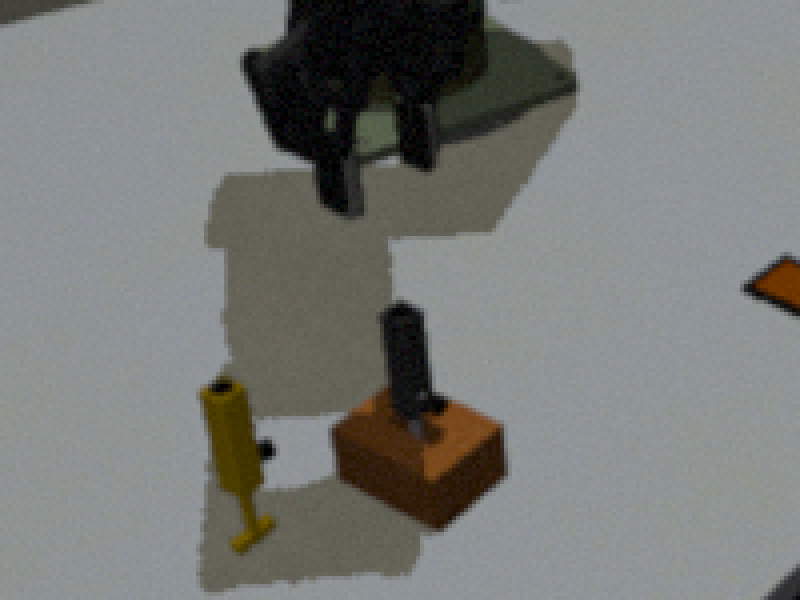

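The fingers straddle the post from above, their tips at about (340,207) and (418,165) in this crop, with the decoy well clear. I'll compare the tip midpoint with its projection.

```bash
python3 - <<'E'
from h import *
p=np.array([.4394,-.238,0]);y=np.array([np.cos(np.radians(109)),np.sin(np.radians(109)),0])
for z in(.197,.203,.207): print(z,[((proj("scene",p+[0,0,z]+s*y)[0]-[140,110])*4+2).round(0) for s in(.025,0,-.025)])
E
```

```text
0.197 [array([415., 172.]), array([382., 193.]), array([349., 215.])]
0.203 [array([414., 163.]), array([381., 183.]), array([347., 205.])]
0.207 [array([413., 156.]), array([380., 177.]), array([346., 198.])]
```

Converted, 0.03 m is 0.6, 0.001 m is 0.02, -0.0054 rad is -0.0009.

```bash
echo '[0.05,0.02,0,0.6,-0.0009,0.05,0,0,0.6,0,0.05,0,0,0.6,0,0.05,0,0,0.6,0,0.05,0,0,0,0]' > path.dat && python3 -m crank path.dat
python3 - <<'E'
from h import *
go(.440,-.238,.078,19.5)
S=avg("scene",4);T=avg("top",4)
def c(i,u,v,w,h): return cv2.resize(i[v:v+h,u:u+w],(400,400),interpolation=cv2.INTER_CUBIC)
cv2.imwrite("pics/c4.png",np.clip(np.hstack([c(S,215,170,50,50),c(T,360,210,50,50)])*1.8,0,255).astype(np.uint8))
E
```

```text
time_s: 4.85
tool_pos: [0.4378, -0.2362, 0.0741]
ee_rot: [-3.089, -0.543, 0.01]
force: [-0.9, 0.1, 0.1]
width: 0.0501
gripper_force: 0.0
t 4.85 pos [ 0.4378 -0.2362  0.0741] yaw 19.95 zaxis [-0.0072  0.0042 -1.    ] j6 0.705 F [-0.88  0.12  0.06] T [-0.012  0.046  0.035] w 0.0501 gf 0.0
tool shift [ 0.0015  0.0024 -0.0039] turn(tool z) rad 0.0078
```

View pics/c4.png

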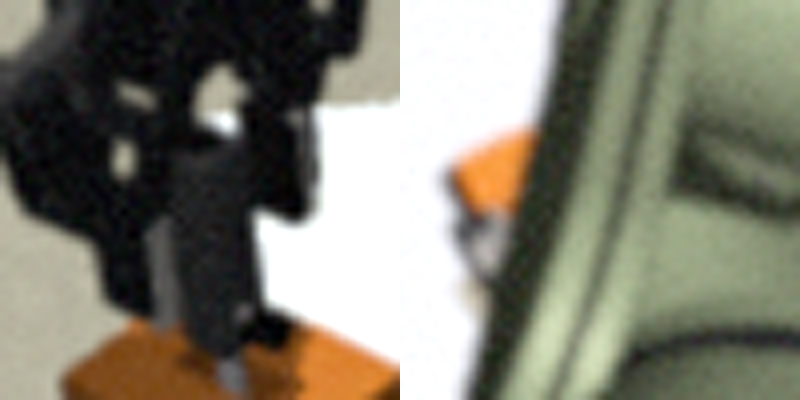

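The post stands between the fingers, with its thumbscrew free at about (265,330) in the scene crop. The arm hides it in the top view. Closing now.

```bash
echo '[0.012,0,0,0,0,0.012,0,0,0,0,0.012,0,0,0,0,0.012,0,0,0,0,0.012,0,0,0,0,0.012,0,0,0,0]' > path.dat && python3 -m crank path.dat 40
python3 - <<'E'
from h import *
go(.440,-.238,.078,19.5)
E
```

```text
time_s: 5.85
tool_pos: [0.4404, -0.2376, 0.0776]
ee_rot: [-3.095, -0.541, -0.0]
force: [-1.3, 1.3, 5.5]
width: 0.0177
gripper_force: 40.6
t 5.85 pos [ 0.4404 -0.2376  0.0776] yaw 19.83 zaxis [ 2.e-04  1.e-04 -1.e+00] j6 0.707 F [-1.32  1.34  5.52] T [0.3   0.226 0.057] w 0.0177 gf 40.642821192741394
tool shift [-0.0005  0.0003 -0.0004] turn(tool z) rad 0.0058
```

Converted, -0.03 m is -0.6, -0.025 m is -0.5.

```bash
echo '[0.012,0,0,-0.2,0,0.012,0,0,-0.3,0,0.012,0,0,-0.4,0,0.012,0,0,-0.5,0,0.012,0,0,-0.6,0,0.012,0,0,0,0,0.012,0,0,0,0]' > path.dat && python3 -m crank path.dat
python3 - <<'E'
from h import *
go(.660,-.0058,.178,14.1)
E
```

```text
time_s: 6.55
tool_pos: [0.4401, -0.2375, 0.1771]
ee_rot: [3.095, 0.541, 0.0]
force: [-0.1, -0.4, -2.7]
width: 0.0173
gripper_force: 39.8
t 6.55 pos [ 0.4401 -0.2375  0.1771] yaw 19.84 zaxis [ 1.e-04 -0.e+00 -1.e+00] j6 0.707 F [-0.12 -0.39 -2.65] T [-0.043  0.041  0.019] w 0.0173 gf 39.78568911552429
tool shift [ 0.2855 -0.1433 -0.0009] turn(tool z) rad 0.1002
```

Converted, 0.0357 m is 0.714, -0.0179 m is -0.358, 0.1 rad is 0.0159.

```bash
echo '[0.012,0.4,-0.2,0,0,0.012,0.714,-0.358,0,0,0.012,0.714,-0.358,0,0,0.012,0.714,-0.358,0,0,0.012,0.714,-0.358,0,0,0.012,0.714,-0.358,0,0,0.012,0.714,-0.358,0,0,0.012,0.626,-0.318,0,0,0.012,0.4,-0.2,0,0,0.012,0,0,0,0.0159,0.012,0,0,0,0,0.012,0,0,0,0]' > path.dat && python3 -m crank path.dat
python3 - <<'E'
from h import *
go(.660,-.0058,.178,14.1)
S=avg("scene",6);T=avg("top",6);np.save("S2.npy",S);np.save("T2.npy",T)
def c(i,u,v,w,h): return cv2.resize(i[v:v+h,u:u+w],(400,500),interpolation=cv2.INTER_CUBIC)
cv2.imwrite("pics/c5.png",np.clip(np.hstack([c(S,350,135,80,100),c(T,258,120,60,75)])*1.8,0,255).astype(np.uint8))
E
```

```text
time_s: 7.75
tool_pos: [0.6592, -0.0061, 0.1753]
ee_rot: [-3.117, -0.389, 0.006]
force: [0.0, -0.2, -2.0]
width: 0.0177
gripper_force: 39.7
t 7.75 pos [ 0.6592 -0.0061  0.1753] yaw 14.21 zaxis [-0.0037  0.     -1.    ] j6 1.296 F [ 0.04 -0.18 -2.04] T [ 0.012 -0.017 -0.021] w 0.0177 gf 39.692668318748474
tool shift [ 0.0009 -0.0001 -0.0027] turn(tool z) rad 0.0019
```

View pics/c5.png

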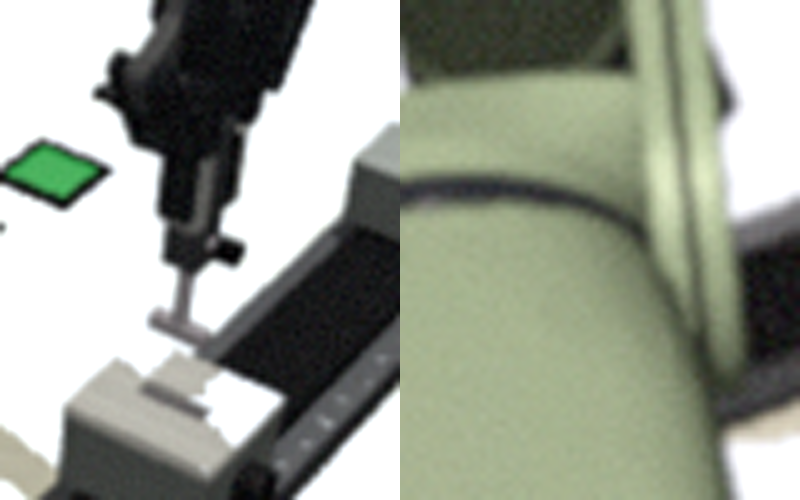

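The held post's foot runs from (150,318) to (208,345), parallel to the slot at (142,386)–(207,412); the arm blocks the top view. I'll compare foot and slot in this one camera.

```bash
python3 - <<'E'
from h import *
go(.660,-.0058,.178,14.1)
a=np.radians(14.1);B=np.array([[np.cos(a),np.sin(a)],[-np.sin(a),np.cos(a)]])
p=env.state()["tool_pos"]
zf=p[2]-.0656
f=ray("scene",(385.6,200.8),zf+.004)[:2];s=ray("scene",(384.5,214.5),.075)[:2]
print("foot",f,"tcp",p[:2],"foot-tcp in slot axes",B@(f-p[:2]),"slot-foot",B@(s-f))
for u in((150,325),(205,350)): print(ray("scene",(350+(u[0]+.5)/5-.5,135+(u[1]+.5)/5-.5),zf)[:2])
# predicted foot outline for a centred post, in crop px
c=np.array([[x,y,z] for z in(0,.008) for x in(-.014,.014) for y in(-.004,.004)]);q=c.copy();q[:,:2]=c[:,:2]@B+p[:2];q[:,2]+=zf
print(((proj("scene",q)-[350,135])*5+2).round(0).tolist())
E
```

```text
t 8.35 pos [ 0.6602 -0.006   0.1774] yaw 14.11 zaxis [ 2.e-04  1.e-04 -1.e+00] j6 1.298 F [ 0.19 -0.37 -2.1 ] T [ 0.005  0.026 -0.038] w 0.0173 gf 39.71332311630249
tool shift [-0.0002 -0.0003 -0.0006] turn(tool z) rad 0.0001
foot [ 0.66261775 -0.00918339] tcp [ 0.66022102 -0.00603866] foot-tcp in slot axes [ 0.00155843 -0.00363386] slot-foot [-0.0003722   0.00411322]
[ 0.64835845 -0.01259059]
[ 0.67501118 -0.00600461]
[[148.0, 325.0], [157.0, 316.0], [204.0, 350.0], [213.0, 341.0], [149.0, 310.0], [159.0, 301.0], [206.0, 335.0], [216.0, 326.0]]
```

The foot outline matches a centred post to under 1 mm, so the scene calibration is good here. I'll refine the slot centre by fitting a 34x11 mm template.

```bash
python3 - <<'E'
from h import *
S=np.load("S.npy");T=np.load("T.npy");a=np.radians(14.1)
def fit(n,I,u0,v0,u1,v1):
    g=I[v0:v1,u0:u1].astype(float); g=g[...,0]
    # plate-only mask: pixels whose point on the top face is within 30x26 mm half-window
    yy,xx=np.mgrid[v0:v1,u0:u1]
    W=np.array([ray(n,p,.075)[:2] for p in np.c_[xx.ravel(),yy.ravel()]])
    B=np.array([[np.cos(a),np.sin(a)],[-np.sin(a),np.cos(a)]]);q=(W-[.660,-.006])@B.T
    k=(np.abs(q[:,0])<.026)&(np.abs(q[:,1])<.017)
    best=[]
    for sg in(.5,.7,.9):
      for x in np.arange(.656,.6645,.0005):
        for y in np.arange(-.010,-.0015,.0005):
          m=np.zeros((g.shape[0]*8,g.shape[1]*8),np.float32)
          cv2.fillPoly(m,[((proj(n,rect(x,y,.075,a,.034,.011))-[u0,v0]+.5)*8).round().astype(np.int32)],1.)
          m=cv2.GaussianBlur(cv2.resize(m,(g.shape[1],g.shape[0]),interpolation=cv2.INTER_AREA),(0,0),sg).ravel()[k]
          A=np.c_[m,np.ones(m.size),q[k]]; r=g.ravel()[k]; co,*_=np.linalg.lstsq(A,r,rcond=None)
          best.append((((A@co-r)**2).mean()**.5,x,y,sg))
    best.sort(); b=np.array(best[:6]); print(n,b.round(4).tolist(),"slot axes rel TCP",(B@(b[:,1:3].mean(0)-[.6602,-.0060])).round(4))
fit("scene",S,370,203,400,226);fit("top",T,275,155,300,182)
E
```

```text
scene [[5.2752, 0.6615, -0.0055, 0.7], [5.2887, 0.6605, -0.0055, 0.7], [5.3199, 0.661, -0.0055, 0.7], [5.4701, 0.661, -0.0055, 0.5], [5.5239, 0.6605, -0.0055, 0.5], [5.5738, 0.6615, -0.0055, 0.5]] slot axes rel TCP [0.0009 0.0003]
top [[5.4308, 0.6595, -0.006, 0.9], [5.5406, 0.6595, -0.0065, 0.9], [5.5955, 0.6595, -0.006, 0.7], [5.6335, 0.659, -0.006, 0.9], [5.6617, 0.659, -0.0065, 0.9], [5.7038, 0.6595, -0.0065, 0.7]] slot axes rel TCP [-0.0009 -0.    ]
```

Converted, 0.012 m is 0.24, 0.01 m is 0.2.

```bash
echo '[0.012,0,0,0.2,0,0.012,0,0,0.24,0,0.012,0,0,0.16,0,0.012,0,0,0.06,0,0.012,0,0,0,0,0.012,0,0,0,0]' > path.dat && python3 -m crank path.dat
echo '[0.012,0,0,0.02,0,0.012,0,0,0.02,0,0.012,0,0,0.02,0,0.012,0,0,0.02,0,0.012,0,0,0,0]' > path.dat && python3 -m crank path.dat
python3 - <<'E'
from h import *
go(.6602,-.006,.139,14.1)
S=avg("scene",3)
cv2.imwrite("pics/c6.png",np.clip(cv2.resize(S[165:240,350:430],(800,750),interpolation=cv2.INTER_CUBIC)[:600]*1.8,0,255).astype(np.uint8))
E
```

```text
time_s: 8.95
tool_pos: [0.6605, -0.006, 0.1444]
ee_rot: [3.118, 0.386, 0.001]
force: [0.2, 0.3, -3.0]
width: 0.0173
gripper_force: 39.7
time_s: 9.45
tool_pos: [0.6601, -0.0059, 0.1401]
ee_rot: [-3.118, -0.386, 0.0]
force: [-0.7, -0.3, -3.0]
width: 0.0172
gripper_force: 39.7
t 9.45 pos [ 0.6601 -0.0059  0.1401] yaw 14.11 zaxis [-3.e-04  1.e-04 -1.e+00] j6 1.298 F [-0.68 -0.25 -2.96] T [-0.03  -0.005  0.025] w 0.0172 gf 39.72654461860657
tool shift [0.0001 0.0001 0.0011] turn(tool z) rad 0.0001
```

View pics/c6.png

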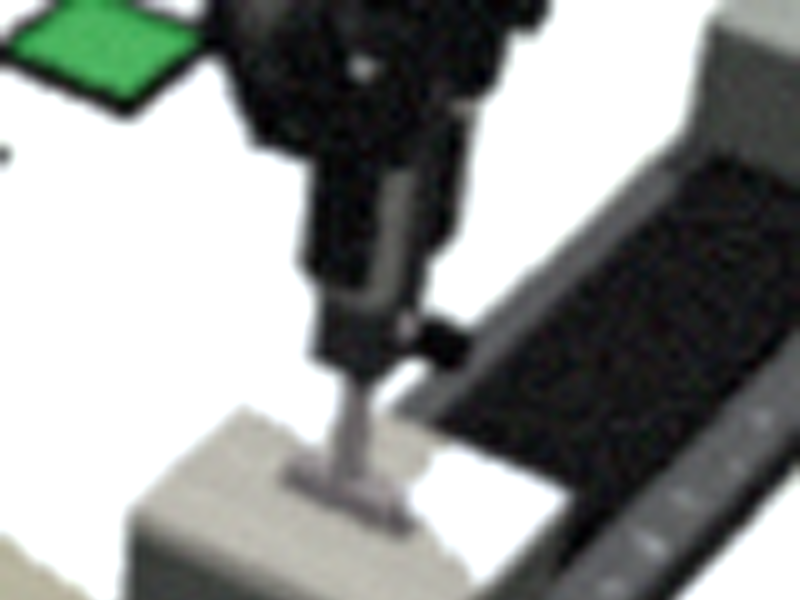

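The foot, from (290,470) to (410,525), sits right over the slot at plate level, with no contact force. Descending slowly.

Converted, 0.001 m is 0.02.

```bash
echo '[0.012,0,0,0.02,0,0.012,0,0,0.02,0,0.012,0,0,0,0]' > path.dat && python3 -m crank path.dat; echo '[0.012,0,0,0.02,0,0.012,0,0,0.02,0,0.012,0,0,0.02,0,0.012,0,0,0,0]' > path.dat && python3 -m crank path.dat;  echo '[0.012,0,0,0.02,0,0.012,0,0,0.02,0,0.012,0,0,0.02,0,0.012,0,0,0,0]' > path.dat && python3 -m crank path.dat
```

```text
time_s: 9.9
tool_pos: [0.6601, -0.006, 0.1381]
ee_rot: [-3.118, -0.386, 0.001]
force: [0.1, -0.0, -2.7]
width: 0.0177
gripper_force: 39.7
time_s: 10.3
tool_pos: [0.6601, -0.0059, 0.1351]
ee_rot: [-3.118, -0.386, 0.001]
force: [-0.3, 0.2, -2.8]
width: 0.0173
gripper_force: 39.7
time_s: 10.7
tool_pos: [0.6601, -0.0059, 0.1321]
ee_rot: [-3.118, -0.386, 0.001]
force: [-0.6, -0.1, -3.0]
width: 0.017
gripper_force: 39.7
```

Converted, 0.0015 m is 0.03.

```bash
echo '[0.012,0,0,0.03,0,0.012,0,0,0.03,0,0.012,0,0,0,0]' > path.dat && python3 -m crank path.dat | sed -n 1,4p;  for i in 1; do echo '[0.012,0,0,0.02,0,0.012,0,0,0.02,0,0.012,0,0,0,0]' > path.dat && python3 -m crank path.dat | sed -n 1,4p; echo '[0.012,0,0,0.02,0,0.012,0,0,0.02,0,0.012,0,0,0,0]' > path.dat && python3 -m crank path.dat| sed -n 1,4p; done
```

```text
time_s: 11.0
tool_pos: [0.66, -0.0059, 0.129]
ee_rot: [-3.118, -0.386, 0.001]
force: [-0.0, -0.6, -2.9]
time_s: 11.3
tool_pos: [0.6603, -0.0059, 0.1273]
ee_rot: [-3.118, -0.386, -0.0]
force: [-0.7, 0.6, -1.8]
time_s: 11.6
tool_pos: [0.6604, -0.0059, 0.1257]
ee_rot: [-3.118, -0.386, -0.001]
force: [-0.9, -0.2, 1.5]
```

The lifter is met at TCP z ≈ 0.127, so the stop should be near 0.1155.

Converted, 0.001 m is 0.02.

```bash
echo '[0.012,0,0,0.02,0,0.012,0,0,0.02,0,0.012,0,0,0.02,0,0.012,0,0,0.02,0,0.012,0,0,0,0]' > path.dat && python3 -m crank path.dat | sed -n 1,4p;  echo '[0.012,0,0,0.02,0,0.012,0,0,0.02,0,0.012,0,0,0.02,0,0.012,0,0,0,0]' > path.dat && python3 -m crank path.dat | sed -n 1,4p; echo '[0.012,0,0,0.02,0,0.012,0,0,0,0]' > path.dat && python3 -m crank path.dat
```

```text
time_s: 12.1
tool_pos: [0.6604, -0.0059, 0.1214]
ee_rot: [-3.118, -0.386, -0.001]
force: [-0.6, 0.2, 4.3]
time_s: 12.5
tool_pos: [0.6604, -0.0059, 0.1184]
ee_rot: [-3.118, -0.386, -0.001]
force: [0.2, 0.6, 4.6]
time_s: 12.7
tool_pos: [0.6604, -0.0059, 0.1174]
ee_rot: [-3.118, -0.386, -0.001]
force: [-0.2, 0.6, 5.1]
width: 0.0176
gripper_force: 40.6
```

Converted, 0.0005 m is 0.01.

```bash
echo '[0.012,0,0,0.01,0,0.012,0,0,0.01,0,0.012,0,0,0,0]' > path.dat && python3 -m crank path.dat|sed -n 1,4p; echo '[0.012,0,0,0.01,0,0.012,0,0,0,0]' > path.dat && python3 -m crank path.dat|sed -n 1,4p
```

```text
time_s: 13.0
tool_pos: [0.6604, -0.0059, 0.1165]
ee_rot: [-3.118, -0.386, -0.001]
force: [-0.3, -0.1, 6.1]
time_s: 13.2
tool_pos: [0.6604, -0.006, 0.1161]
ee_rot: [-3.118, -0.386, -0.001]
force: [-0.1, -0.5, 5.8]
```

Converted, 0.0005 m is 0.01.

```bash
echo '[0.012,0,0,0.01,0,0.012,0,0,0,0]' > path.dat && python3 -m crank path.dat|sed -n 1,4p
```

```text
time_s: 13.4
tool_pos: [0.6604, -0.006, 0.1157]
ee_rot: [3.118, 0.386, 0.001]
force: [-0.6, -0.1, 5.6]
```

Converted, 0.0005 m is 0.01.

```bash
echo '[0.012,0,0,0.01,0,0.012,0,0,0,0,0.012,0,0,0,0]' > path.dat && python3 -m crank path.dat|sed -n 1,4p
```

```text
time_s: 13.7
tool_pos: [0.6604, -0.0059, 0.1157]
ee_rot: [3.118, 0.386, 0.001]
force: [-1.0, 0.0, 7.6]
```

Converted, 0.0005 m is 0.01.

```bash
echo '[0.012,0,0,0.01,0,0.012,0,0,0,0,0.012,0,0,0,0]' > path.dat && python3 -m crank path.dat
```

```text
time_s: 14.0
tool_pos: [0.6605, -0.0059, 0.1156]
ee_rot: [3.118, 0.386, 0.002]
force: [-2.5, 0.4, 9.7]
width: 0.0179
gripper_force: 41.4
```

It has bottomed at 0.1156. Backing off slightly and turning, with a check on the way.

Converted, -0.0014 m is -0.028.

```bash
echo '[0.012,0,0,-0.028,0,0.012,0,0,0,0]' > path.dat && python3 -m crank path.dat;  echo '[0.012,0,0,0,-0.0095,0.012,0,0,0,-0.0095,0.012,0,0,0,-0.0095,0.012,0,0,0,-0.0095,0.012,0,0,0,0]' > path.dat && python3 -m crank path.dat; python3 - <<'E'
from h import *
go(.6602,-.006,.1157,104.1)
E
```

```text
time_s: 14.2
tool_pos: [0.6604, -0.006, 0.1163]
ee_rot: [3.118, 0.386, 0.001]
force: [-1.3, 0.5, 5.6]
width: 0.0178
gripper_force: 40.9
time_s: 14.7
tool_pos: [0.6607, -0.0059, 0.1162]
ee_rot: [3.049, 0.758, 0.002]
force: [-0.7, 1.1, 5.6]
width: 0.0172
gripper_force: 40.7
t 14.7 pos [ 0.6607 -0.0059  0.1162] yaw 27.92 zaxis [ 1.5e-03  1.0e-04 -1.0e+00] j6 1.057 F [-0.75  1.08  5.64] T [0.013 0.095 0.007] w 0.0172 gf 40.71093142032623
tool shift [-0.0005 -0.0002  0.0005] turn(tool z) rad -1.3297
```

The rows are not in the units I measure in: shifts go in shares of 50 mm and turns go in shares of 360 degrees. I convert before sending: -0.1 rad is -0.0159.

```bash
echo '[0.012,0,0,0,-0.0159,0.012,0,0,0,-0.0159,0.012,0,0,0,-0.0159,0.012,0,0,0,-0.0159,0.012,0,0,0,-0.0159,0.012,0,0,0,-0.0159,0.012,0,0,0,0]' > path.dat && python3 -m crank path.dat;  echo '[0.012,0,0,0,-0.0159,0.012,0,0,0,-0.0159,0.012,0,0,0,-0.0159,0.012,0,0,0,-0.0159,0.012,0,0,0,-0.0159,0.012,0,0,0,-0.0159,0.012,0,0,0,-0.0159,0.012,0,0,0,-0.0048,0.012,0,0,0,0,0.012,0,0,0,0]' > path.dat && python3 -m crank path.dat; python3 - <<'E'
from h import *
go(.6602,-.006,.1157,104.1)
E
```

```text
time_s: 15.4
tool_pos: [0.6609, -0.006, 0.1162]
ee_rot: [2.687, 1.625, 0.003]
force: [-0.7, 0.2, 5.6]
width: 0.0173
gripper_force: 40.7
time_s: 16.4
tool_pos: [0.661, -0.006, 0.1162]
ee_rot: [1.932, 2.475, 0.002]
force: [-0.3, -0.5, 5.8]
width: 0.0176
gripper_force: 40.7
t 16.4 pos [ 0.661  -0.006   0.1162] yaw 104.06 zaxis [ 0.002  0.    -1.   ] j6 -0.272 F [-0.25 -0.46  5.83] T [ 0.008  0.005 -0.017] w 0.0176 gf 40.72749674320221
tool shift [ 0.0002 -0.0007  0.0005] turn(tool z) rad -0.0006
```

Converted, -0.001 m is -0.02.

```bash
echo '[0.012,0,0,-0.02,0,0.012,0,0,-0.02,0,0.012,0,0,-0.02,0,0.012,0,0,0,0]' > path.dat && python3 -m crank path.dat|sed -n 2,4p;  echo '[0.012,0,0,-0.01,0,0.012,0,0,-0.01,0,0.012,0,0,0,0]' > path.dat && python3 -m crank path.dat|sed -n 2,4p;echo '[0.012,0,0,-0.01,0,0.012,0,0,0,0]' > path.dat && python3 -m crank path.dat|sed -n 2,4p
```

```text
tool_pos: [0.6609, -0.0059, 0.119]
ee_rot: [1.932, 2.476, 0.002]
force: [-0.1, -0.0, 3.9]
tool_pos: [0.6608, -0.006, 0.1199]
ee_rot: [1.932, 2.476, 0.002]
force: [2.3, -0.1, 4.5]
tool_pos: [0.6607, -0.0059, 0.1204]
ee_rot: [1.932, 2.476, 0.001]
force: [1.8, 1.1, 3.7]
```

Converted, -0.0004 m is -0.008.

```bash
echo '[0.012,0,0,-0.008,0,0.012,0,0,0,0,0.012,0,0,0,0]' > path.dat && python3 -m crank path.dat|sed -n 2,4p; echo '[0.0195,0,0,0,0,0.0195,0,0,0,0,0.022,0,0,0,0,0.024,0,0,0,0,0.028,0,0,0,0,0.034,0,0,0,0,0.04,0,0,0,0,0.045,0,0,0,0,0.045,0,0,0,0]' > path.dat && python3 -m crank path.dat 20; python3 - <<'E'
from h import *
S=avg("scene",3)
cv2.imwrite("pics/c7.png",np.clip(cv2.resize(S[165:240,350:430],(640,600),interpolation=cv2.INTER_CUBIC)*1.8,0,255).astype(np.uint8))
E
```

```text
tool_pos: [0.6604, -0.0059, 0.1207]
ee_rot: [1.933, 2.476, 0.001]
force: [3.5, 0.4, 3.4]
time_s: 18.5
tool_pos: [0.6602, -0.006, 0.1207]
ee_rot: [-1.933, -2.477, -0.0]
force: [0.6, -1.2, 0.2]
width: 0.0451
gripper_force: 0.0
```

View pics/c7.png

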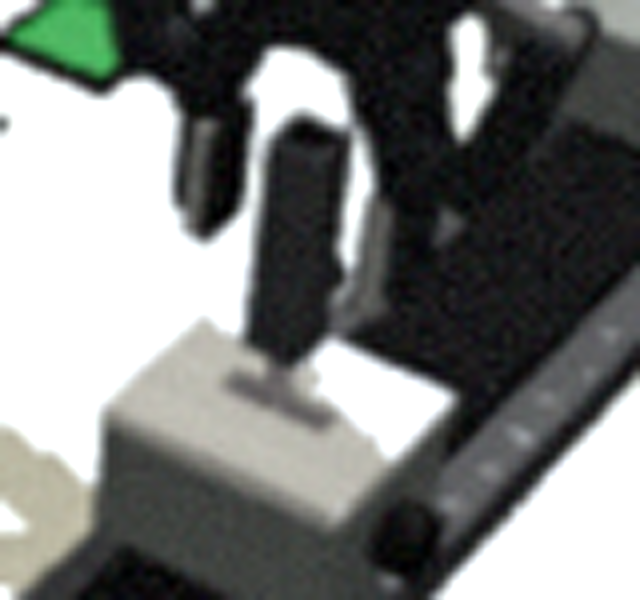

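The post stands released, free between the open fingers, with its foot across the slot. Retreating straight up, then checking uprightness and squareness.

Converted, -0.04 m is -0.8, -0.03 m is -0.6.

```bash
echo '[0.045,0,0,-0.2,0,0.045,0,0,-0.6,0,0.045,0,0,-0.8,0,0.045,0,0,-0.8,0,0.045,0,0,-0.4,0,0.045,0,0,0,0]' > path.dat && python3 -m crank path.dat
echo '[0.045,0,1,0,0,0.045,0,1,0,0,0.045,0,1,0,0,0.045,0,1,0,0,0.045,0,1,0,0,0.045,0,0,0,0]' > path.dat && python3 -m crank path.dat
python3 - <<'E'
from h import *
S=avg("scene",5);T=avg("top",5);np.save("S3.npy",S);np.save("T3.npy",T)
# model: post at slot, z underside .0507, upright, yaw 104.1
def c(i,u,v,w,h): return cv2.resize(i[v:v+h,u:u+w],(400,500),interpolation=cv2.INTER_CUBIC)
A=c(S,355,158,60,75);B=c(T,258,130,60,75);a=np.radians(104.1)
for n,I,u,v in(("scene",A,355,158),("top",B,258,130)):
    k=400/60
    for z in(.0507+.11,.0507+.04):
        q=((proj(n,rect(.6605,-.0057,z,a,.018,.018))-[u,v]+.5)*k); cv2.polylines(I,[q.round().astype(np.int32)],True,(0,0,200),1)
    t=np.array([.6605,-.0057,.0507+.053])+.023*np.array([np.cos(a),np.sin(a),0])
    cv2.circle(I,tuple(((proj(n,t)[0]-[u,v]+.5)*k).round().astype(int)),4,(0,200,0),1)
cv2.imwrite("pics/c8.png",np.clip(np.hstack([A,B])*1.8,0,255).astype(np.uint8))
E
```

```text
time_s: 19.25
tool_pos: [0.6619, -0.006, 0.2658]
ee_rot: [1.928, 2.471, 0.009]
force: [0.8, 0.8, -1.0]
width: 0.0449
gripper_force: 0.0
time_s: 19.85
tool_pos: [0.8861, 0.05, 0.2526]
ee_rot: [-1.929, -2.475, 0.004]
force: [0.6, -0.2, -2.3]
width: 0.0451
gripper_force: 0.0
```

View pics/c8.png

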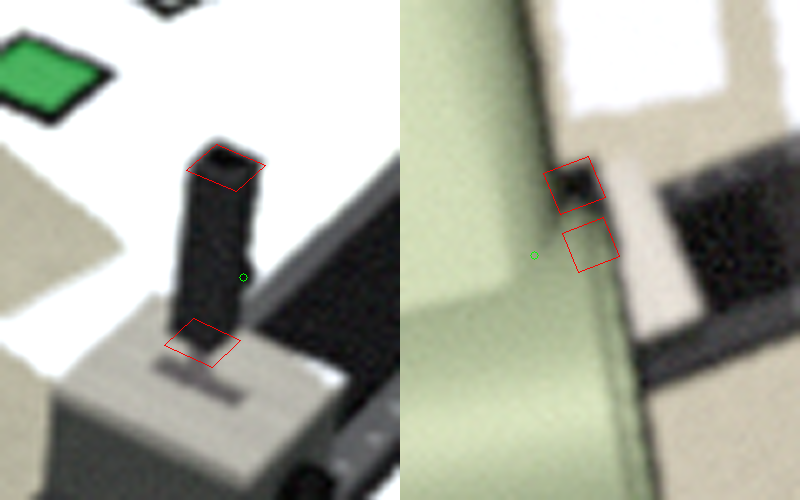

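In the scene the post stands across the slot within a few pixels of the upright model (top ~(222,162) against (226,167), thumbscrew on the marker). In the top view its top lies inside the predicted square. I'll clear the arm and measure tilt and yaw numerically.

Converted, 0.05 m is 1, -0.02 m is -0.4.

```bash
echo '[0.045,1,-0.2,0,0,0.045,1,-0.4,0,0,0.045,1,-0.4,0,0,0.045,1,-0.4,0,0,0.045,1,-0.4,0,0,0.045,1,-0.4,0,0,0.045,1,-0.4,0,0,0.045,0,0,0,0]' > path.dat && python3 -m crank path.dat
python3 - <<'E'
from h import *
D={"scene":avg("scene",8),"top":avg("top",8)};np.save("D.npy",D,allow_pickle=True)
# silhouette fit: post = convex hulls of barrel and neck(ignored); params x,y(top-face height), tilt about x and y, yaw
from itertools import product
# reference image: before the post arrived (S.npy,T.npy); difference mask
ref={"scene":np.load("S.npy"),"top":np.load("T.npy")}
win={"scene":(372,172,402,212),"top":(268,140,302,182)}
for n in win:
    u0,v0,u1,v1=win[n]; print(n,"bg diff outside",np.abs(D[n]-ref[n])[v0:v1,u0:u1].mean().round(1),"min/median gray",D[n][v0:v1,u0:u1].mean(2).min().round(0),np.median(D[n][v0:v1,u0:u1].mean(2)).round(0))
def axis_pts(p,sc): 
    Rm=R.from_rotvec([p[2],p[3],0]).as_matrix()@R.from_euler("z",p[4]).as_matrix()
    b=np.array([[sx*.009,sy*.009,z] for sx,sy,z in product((-1,1),(-1,1),(.04,.11))])-[0,0,.0243]
    s=np.array([[x,.006*np.cos(t),.053-.0243+.006*np.sin(t)] for x in(.009,.023) for t in np.arange(0,6.28,.5)])
    f=lambda q:q@Rm.T+[p[0],p[1],.075]
    return f(b),f(s)
def res(p):
    out=[]
    for n in("scene",):
        u0,v0,u1,v1=win[n];m=np.zeros(((v1-v0)*8,(u1-u0)*8),np.float32)
        for P in axis_pts(p,1):
            h=cv2.convexHull(((proj(n,P)-[u0,v0]+.5)*8).astype(np.float32)); cv2.fillConvexPoly(m,(h*16).round().astype(np.int32),1.,shift=4)
        m=cv2.GaussianBlur(cv2.resize(m,(u1-u0,v1-v0),interpolation=cv2.INTER_AREA),(0,0),.7)
        bg=ref[n][v0:v1,u0:u1].mean(2);g=D[n][v0:v1,u0:u1].mean(2)
        k=bg>110
        out.append((((1-m)*bg+m*22-g)*k).ravel()/10)
    return np.concatenate(out+[np.array(p[:2]-np.array([.6605,-.0057]))/.0015*5])
from scipy.optimize import minimize
for y0 in(95,104,113):
    r=minimize(lambda p:(res(p)**2).sum(),[.6605,-.0057,0,0,np.radians(y0)],method="Nelder-Mead",options=dict(initial_simplex=np.array([.6605,-.0057,0,0,np.radians(y0)])+np.vstack([np.zeros(5),np.diag([.002,.002,.03,.03,.1])]),maxiter=600))
    print(r.x[:2].round(4),"tilt deg",np.degrees(r.x[2:4]).round(2),"yaw",np.degrees(r.x[4]).round(1),"cost",round(r.fun,1))
E
```

```text
time_s: 21.15
tool_pos: [0.6799, 0.3428, 0.2639]
ee_rot: [-1.922, -2.482, -0.004]
force: [0.5, -0.8, -0.6]
width: 0.0448
gripper_force: 0.0
scene bg diff outside 53.4 min/median gray 5.0 93.0
top bg diff outside 15.8 min/median gray 8.0 145.0
[ 0.659  -0.0025] tilt deg [-1.7  -2.68] yaw 102.9 cost 10298.1
[ 0.6592 -0.0025] tilt deg [-1.6  -2.75] yaw 103.3 cost 10304.1
[ 0.6584 -0.002 ] tilt deg [-0.37 -1.36] yaw 104.7 cost 10384.2
```

```bash
python3 - <<'E'
from h import *
D=np.load("D.npy",allow_pickle=True).item();T=D["top"].mean(2);S=D["scene"].mean(2)
u0,v0,u1,v1=278,150,292,172
print(T[v0:v1,u0:u1].round(0).astype(int))
P=[.6602,-.0058]
for z in(.1607,.0907): print(z,"top",proj("top",rect(*P,z,np.radians(104.1),.018,.018)).round(1).tolist(),"scene centre",proj("scene",[*P,z]).round(2))
for v in range(186,207,3):
    r=S[v,375:402]; k=np.where(r<60)[0]; z=.1607-(v-183)*.0
    print(v,k.min()+375,k.max()+375, "w-cent",(np.arange(375,402)[r<90]).mean())
E
```

```text
[[144 145 145 145 146 146 148 145 145 146 146 146 146 145]
 [144 144 145 146 146 145 147 145 146 147 145 146 146 145]
 [146 146 146 146 146 145 144 141 140 140 144 146 145 146]
 [147 144 145 143 142 135 128 123 119 128 141 146 147 146]
 [145 142 136 128 121 110  96  87  89 108 133 144 146 145]
 [142 131 111  98  85  70  54  48  59  92 124 144 146 146]
 [131 109  82  65  56  38  28  29  44  81 118 140 146 147]
 [123  98  78  63  52  35  19  26  38  70 107 132 144 147]
 [133 119 112  94  69  42  30  22  34  58  91 124 142 146]
 [144 141 136 119  83  55  42  38  37  43  74 115 138 147]
 [147 147 142 124  91  61  44  36  32  32  56 101 132 145]
 [146 147 145 131  99  59  34  26  18  17  40  87 124 143]
 [146 147 146 136 111  66  24  16  11  10  33  76 120 142]
 [144 144 142 137 114  76  32  13  14  16  24  68 112 137]
 [134 124 120 117 108  83  46  18  12  14  17  53  96 125]
 [119  91  78  83  97  90  62  29  14  10  11  37  74 107]
 [113  71  40  55  87  94  72  38  11   8  15  29  62  97]
 [117  72  37  46  82  99  88  52  23  12  23  43  72 101]
 [124  91  65  75  99 114 103  68  35  25  40  69  94 111]
 [136 115 104 110 119 123 109  86  65  48  55  81 106 120]
 [144 137 135 130 126 122 117 106  92  72  62  78 105 120]
 [146 146 144 138 129 125 124 124 112  83  64  73  96 120]]
0.1607 top [[285.7, 152.9], [279.0, 155.5], [281.6, 161.7], [288.3, 159.2]] scene centre [[388.19 182.56]]
0.0907 top [[288.1, 162.2], [281.8, 164.6], [284.2, 170.5], [290.5, 168.1]] scene centre [[384.73 208.79]]
186 383 393 w-cent 388.0
189 382 392 w-cent 388.0
192 382 392 w-cent 388.53846153846155
195 382 401 w-cent 390.5
198 382 401 w-cent 390.85
201 382 401 w-cent 391.0
204 381 401 w-cent 391.0
```

```bash
python3 -c "
from workcell import env
print(env.sign_off())"
```

```text
the job is handed in; nothing more can be done
None
```

The steel post is in the saddle: I pressed it down until it bottomed, gave it a quarter turn and let go. The cameras show it standing free at about 104° yaw, square across the slot, with a lean of about 1–3° (poorly measured). The job was handed in at about 22 s of the 67 s allowed, and I did not get the verdict back.

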